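# Load the half-round die into its cup and set the cup in the block

## Robot

A 7-joint arm with a two-finger parallel gripper is mounted at the origin on the work surface. World frame = base frame: x ahead of the robot, y to its left, z up, the work surface at z = 0. Lengths are in m, angles in rad, forces in N, time in s.
With the tool pointing down it reaches from about 0.425 to 0.875 m from the base axis. Payload 4.7 kg.
Tool frame: the origin (TCP) lies midway between the tips of the shut fingers; the grasp point (between the pads) lies 19 mm behind it; z points along the fingers, y is the line along which they close (so a half turn about z gives the same grasp; the last joint's range is limited). The gripper opens to 87 mm and grips with 3 to 60 N. Pads are 19 mm wide; open, the fingers measure 117 mm over their backs; the gripper's body (75 mm by 190 mm) begins 51 mm behind the grasp point.
Start: joints at [1.124, 0.321, -0.07, 1.45, 0.023, 1.371, -0.057], TCP at [0.289, -0.582, 0.223] pointing down, gripper open.
Joint ranges: [-2.86, 2.86], [-0.3, 2.09], [-1.38, 1.24], [0.06, 2.45], [-1.56, 4.7], [0.09, 2.05], [-2.69, 2.69]. Speed limits (rad/s): [2.57, 2.57, 3.14, 3.14, 3.14, 3.14, 3.14].

## Interface

Orientations are given as a rotation vector (axis times angle).
In Python, from bench import ctrl, get_image, calibration gives the robot as it stands.
- The arm moves only by the tool apply_moves, never from a script. Its arguments are lists of equal length, an entry for each row: "dp": the shift along the tool's x, y, z in m, a list of three; "twist": the turn, a rotation vector about the tool's x, y, z in rad, a list of three; "fingers": the closure, from 0 (fully open) to 1 (shut). In form: {"dp": [[dx, dy, dz], ...], "twist": [[ax, ay, az], ...], "fingers": [fingers, ...]}. A call has 1 to 10 rows; each row shifts and turns the commanded pose from where the row before left it, along the tool's axes as they then stand; what a row does not reach is not made up. A row lasts 1/10 s, in which the tool goes at most 50 mm and 8.59 degrees, less where a joint would pass 70% of its speed; a pose out of reach is approached as far as the arm can. A call is refused whole if a number of a shift passes 0.05 or a number of a turn 0.15, either way. A call with a gripper value outside its range is refused whole. The fingers move at their own pace and stop on an object; "newtons" is the grip in N (left out, the last holds). Time passes only in rows, so rows that do not move let the fingers close. It gives the time, the measured TCP pose, the force, the opening and the grip force at its end, in the units of the state.
- ctrl.get_state(): the state, without advancing time (a new reading comes with each control period).
- get_image(name): name is "scene" or "side" or "wrist"; returns the picture (400x640x3 uint8, red, green, blue); there is no depth.
- calibration(name): a dict with "fx", "fy", "cx", "cy" (pixels), "eye" and "attitude" of the camera in the world; the wrist camera has in their place "hand_eye" (4x4, takes a point from camera to tool coordinates, whose origin is the TCP and whose axes are the flange's). Camera axes: x right, y up, looking along -z (the intrinsics and any distortion apply to the point x, -y, -z); pixel columns grow to the right and rows downward; lengths in m; the calibration is good to about 2 mm. A picture is of the moment at which its call begins: read the wrist's pose just before it. calibration takes no time and is no camera call.
- ctrl.close_job(): hands the job in; it is judged then, once.
The state is a dict: "time": time; "joint_positions": joint angles; "qd": joint speeds; "joint_torque": joint torques, N m; "position": TCP position; "tool_rot": TCP orientation; "ft_force": force on the tool from outside, world axes, zero at the start; "torque": the same for the moment, N m; "grip_width": opening from 0.0 (shut) to 1.0 (fully open); "grip_force": force on a finger pad.
Only numpy, scipy, OpenCV 4.12 (cv2) and the standard library are available. Lean on these libraries where they do the work, as an engineer would, in place of code of your own. Each camera call takes 0.05 s, during which the arm holds its last target. There are 200 camera calls.

## Task

Take the die with the half-round ridge out of the rack and stand its tapered shank fully home in the steel die cup while the cup is still on the bench. Then lift the cup with the die in it and lower it, without dropping it, upright and fully home into the round well of the heavy block, and let go. Leave the other two dies hanging in the rack.

Things in the scene. Friction and masses are not known exactly. Their poses are not given: they have to be found in the camera images.
- fuller_head (a point): Die to use, steel, hung upright in the rack. Head 40 mm long (x), 28 wide (y, flat parallel sides: grasp these), 28 high, top a half-round ridge along x. Below: round flange 53 mm across, 4 thick; tapered shank 42 long, 42 across at top, 16 at foot. Point: head's middle, 14 below the ridge top, 14 above the flange, 60 above the foot. z up. 0.35 kg. Home in the cup: 58 mm above the cup's middle.
- flat_head (a point): A bystander die hanging in the rack, same flange and shank, with a square flat-topped head 37 x 37 mm and 18 mm high. The point is the head's middle, 9 mm above the flange. Leave it.
- point_head (a point): A bystander die hanging in the rack, same flange and shank, with a round pointed head, 32 mm in diameter and 32 mm high. The point is on its axis, 14 mm above the flange. Leave it.
- rack_middle (a point): Fixed steel rack: plate 240 mm (x) by 80 (y), 10 thick, on end legs, top face 65 mm above the bench, with three 46 mm holes in a row along x, 75 mm apart. The three dies hang in them by their flanges, in any order. Point: middle of the plate's top face, at the middle hole.
- cup_middle (a point): Die cup: round steel cup standing loose on the bench, open on top, 80 mm tall, 56 across outside (narrowing in the lowest 25 mm to 42 at the base), bore 46 at the mouth, deeper than the shank. 0.45 kg. Grasp its sides near the rim, also when loaded: the seated die's flange lies on the rim within the outside diameter, its head rises 32 mm above the rim. Point: on the axis, half-way up. z up.
- well (a point): Heavy dark steel block fixed to the bench, 160 mm (x) by 110 (y) by 40 high, with a round well 62 mm across, 32 deep, flat floor, and an unused 31 mm square hole 73 mm from it towards -x. Point: centre of the round well's mouth, level with the block's top. When the cup is fully home on the well's floor, its middle is 8 mm above this point.
Things that resemble listed ones, but are neither listed nor needed, are in the scene too. What is shaped like the part that bears cup_middle but purple or yellow is not meant. What is shaped like the part that bears fuller_head but turquoise is not meant.

How it is judged:
On the way, in this order (a step that is already met when the one before it is completed fails the run):
1. the half-round die stands fully home in the cup while the cup stands on the bench, away from the block (z of fuller_head in the frame of cup_middle between 0.04 and 0.064 m and horizontal distance between fuller_head and cup_middle below 0.012 m and angle between the z axis of fuller_head and the z axis of cup_middle, either way round below 0.17 rad and height (world z) of cup_middle below 0.046 m and angle between cup_middle's own z axis and vertical below 0.17 rad and horizontal distance between cup_middle and well above 0.08 m), for 0.2 s.
2. the cup, with the die in it, is lifted off the bench (z of fuller_head in the frame of cup_middle between 0.04 and 0.064 m and horizontal distance between fuller_head and cup_middle below 0.012 m and angle between the z axis of fuller_head and the z axis of cup_middle, either way round below 0.17 rad and height (world z) of cup_middle above 0.07 m), for 0.1 s.
At the end, for the whole second after the job is handed in: The cup stands in the round well: its middle within 12 mm of the well's axis, its base within 6 mm of the well's floor, upright within 10 degrees; the half-round die is still in it, on its axis within 12 mm, its flange within 6 mm of the rim and in line within 10 degrees; both are at rest (z of fuller_head in the frame of cup_middle between 0.04 and 0.064 m and horizontal distance between fuller_head and cup_middle below 0.012 m and angle between the z axis of fuller_head and the z axis of cup_middle, either way round below 0.17 rad and horizontal distance between cup_middle and well below 0.012 m and z of cup_middle in the frame of well below 0.014 m and angle between cup_middle's own z axis and vertical below 0.17 rad and linear speed of each of cup, fuller below 0.02 m/s); the robot touches nothing.
It fails at once if another die is disturbed (moved more than 25 mm) (distance of any of flat_head, point_head from where it was at the start of the episode above 0.025 m).
It fails at once if the cup is dropped into the well (it falls faster than 0.9 m/s there) (horizontal distance between cup_middle and well below 0.03 m and height (world z) of cup_middle below 0.09 m and linear speed of cup above 0.9 m/s).
It also fails if it takes over 72 s, if anything falls off the work surface, if the arm or the gripper's body presses on something with over 40 N, if the wrist force passes 120 N, or if a joint passes its speed limit or range.

## Working session

There is one attempt and no reset: what is moved stays moved. The work goes in short steps, Python scripts to look and compute and a tool call to move; the robot and the scene stay as the last step left them, time stands still between calls to the robot, and variables do not carry over. Pictures are saved under pics/ and viewed, at most 10 in all, crops included, and the job is handed in when it is done.

Besides the shell and the picture viewer there is one more tool, called in YAML: its name, and indented under it one key for each argument. apply_moves: Moves the arm, as the interface text tells. Its arguments: {"type":"object","properties":{"dp":{"type":"array"},"twist":{"type":"array"},"fingers":{"type":"array"},"newtons":{"type":"number"}},"required":["dp","twist","fingers"]}

```bash
mkdir -p pics; ls; python3 - <<'E'
from bench import ctrl,get_image,calibration
import cv2
for n in("scene","side"):
    cv2.imwrite(f"pics/{n}0.png",get_image(n)[:,:,::-1]); print(n,calibration(n))
print(calibration("wrist"));s=ctrl.get_state();print(s)
E
```

```text
pics
scene {'fx': 415.31282601014664, 'fy': 415.31282601014664, 'cx': 321.76683138706693, 'cy': 196.73095591544188, 'eye': array([ 1.2044684 , -0.10032386,  0.59058881]), 'attitude': array([0.76128802, 0.61091147, 1.21139866])}
side {'fx': 422.76924862030074, 'fy': 422.76924862030074, 'cx': 324.5845507208888, 'cy': 197.31234919877437, 'eye': array([0.34477181, 0.69709474, 0.46935829]), 'attitude': array([ 0.25063816, -1.4417545 , -2.49038784])}
{'fx': 297.1531868867193, 'fy': 297.1531868867193, 'cx': 317.7588381603856, 'cy': 202.3078293571928, 'hand_eye': array([[-7.02491069e-04,  9.56204567e-01,  2.92698364e-01,
         8.05440050e-02],
       [ 9.99999396e-01,  4.24322066e-04,  1.01384901e-03,
        -1.65661480e-04],
       [ 8.45248682e-04,  2.92698899e-01, -9.56204288e-01,
        -1.62882180e-01],
       [ 0.00000000e+00,  0.00000000e+00,  0.00000000e+00,
         1.00000000e+00]])}
{'time': 0.1, 'joint_positions': array([ 1.12412128,  0.32180095, -0.07010321,  1.45155925,  0.02261034,
        1.37077361, -0.05690839]), 'qd': array([-4.76972864e-04, -1.11985520e-03, -3.18131396e-05, -2.38983120e-03,
        3.39780533e-04,  7.30815719e-04, -1.34274127e-04]), 'joint_torque': array([-5.07657933e-04, -4.92573667e+01, -4.05867314e-01, -3.13399816e+01,
       -6.41218317e-02,  3.94750165e-02,  7.56522832e-05]), 'position': array([ 0.28876315, -0.58178829,  0.22153406]), 'tool_rot': array([-3.05693269e+00, -7.17073433e-01,  7.74159087e-04]), 'ft_force': array([-0.2310171 , -0.39815908,  0.64094625]), 'torque': array([-0.04471491,  0.00398178,  0.01042415]), 'grip_force': 0.0, 'grip_width': 0.998005901753343}
```

View pics/scene0.png

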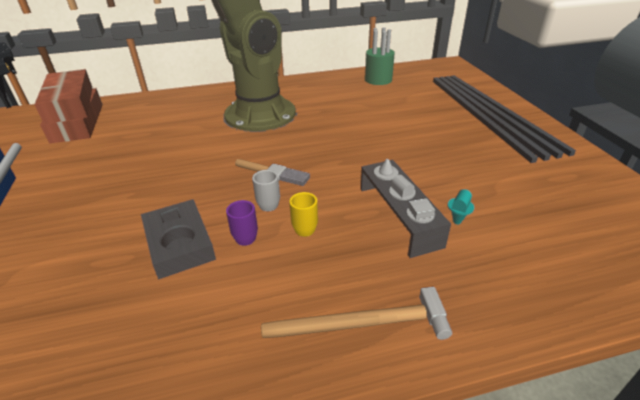

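View pics/side0.png

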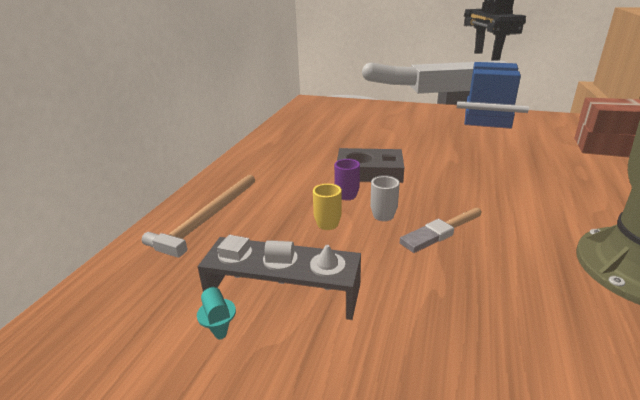

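Candidates for the cup: grey at scene (266,190), purple (242,222) and yellow (304,214). The grey one is the steel cup. Candidates for the die: the middle rack die, scene (403,187) / side (280,252), has the half-round ridge. The square one is at (422,210), the pointed one at (387,170), and the turquoise one on the bench at (460,206) is a decoy. I'll confirm this in a crop and measure.

```bash
cat > h.py <<'E'
import numpy as np,cv2
from bench import ctrl,get_image,calibration
from scipy.spatial.transform import Rotation as R
def cam(n,s=None):
    c=calibration(n)
    if n=="wrist":
        s=s or ctrl.get_state(); T=np.eye(4);T[:3,:3]=R.from_rotvec(s["tool_rot"]).as_matrix();T[:3,3]=s["position"]
        M=T@c["hand_eye"];return c,M[:3,:3],M[:3,3]
    return c,R.from_rotvec(c["attitude"]).as_matrix(),c["eye"]
def pt(n,uv,z,s=None):
    c,A,e=cam(n,s); d=A@np.array([(uv[0]-c["cx"])/c["fx"],-(uv[1]-c["cy"])/c["fy"],-1]);return e+d*(z-e[2])/d[2]
def proj(n,p,s=None):
    c,A,e=cam(n,s); q=A.T@(np.array(p)-e); return np.array([c["cx"]-c["fx"]*q[0]/q[2],c["cy"]+c["fy"]*q[1]/q[2]])
E
python3 - <<'E'
from h import *
for k,a,b,z in(("cup",(266,177),(385,184),.08),("well",(179,236),(359,157),.04),("point",(387,171),(328,264),.069),("mid",(403,188),(280,257),.069),("flat",(421,211),(235,252),.069)):
    print(k,pt("scene",a,z).round(4),pt("side",b,z).round(4))
a=cv2.imread("pics/scene0.png")[150:260,355:485];b=cv2.imread("pics/side0.png")[150:320,190:410]
a=cv2.resize(a,(390,330),interpolation=3);b=cv2.resize(b,(400,330),interpolation=3)
cv2.imwrite("pics/crop.png",np.hstack([a,b]))
E
```

```text
cup [ 0.4644 -0.0414  0.08  ] [ 0.4607 -0.0336  0.08  ]
well [ 0.5589 -0.23    0.04  ] [ 0.5596 -0.2318  0.04  ]
point [0.4995 0.2227 0.069 ] [0.4993 0.2206 0.069 ]
mid [0.5678 0.2314 0.069 ] [0.5754 0.2246 0.069 ]
flat [0.6471 0.2349 0.069 ] [0.6487 0.2322 0.069 ]
```

View pics/crop.png

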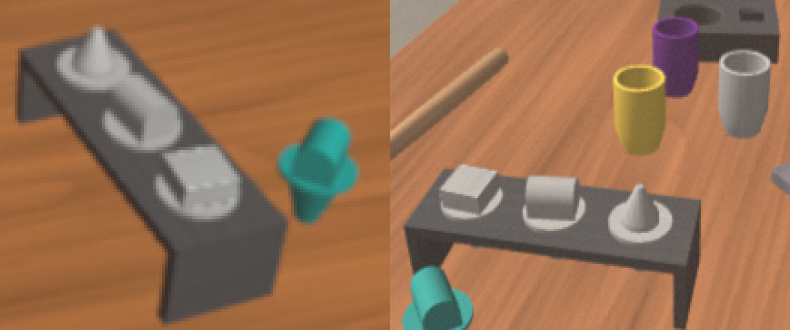

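The enlarged crop confirms it. The middle rack die (crop ~(145,110) left, (552,200) right) has the half-round ridge along the rack. The grey cup is at crop right (745,90). I'll turn the tool to world axes and move over the well.

apply_moves:
  dp:
    - [0,0,0]
    - [0,0,0]
    - [0,0,0]
    - [0,0,0]
    - [0.027,-0.035,0]
    - [0.027,-0.035,0]
    - [0.027,-0.035,0]
    - [0.027,-0.035,0]
    - [0.027,-0.035,0]
    - [0.027,-0.035,0]
  twist:
    - [0,0,0.115]
    - [0,0,0.115]
    - [0,0,0.115]
    - [0,0,0.115]
    - [0,0,0]
    - [0,0,0]
    - [0,0,0]
    - [0,0,0]
    - [0,0,0]
    - [0,0,0]
  fingers: [0,0,0,0,0,0,0,0,0,0]

```text
time: 1.1
position: [0.4515, -0.3704, 0.2222]
tool_rot: [-3.141, -0.001, 0.001]
ft_force: [0.7, -0.1, 0.9]
grip_width: 1.004
grip_force: 0.0
```

apply_moves:
  dp:
    - [0.027,-0.035,0]
    - [0.027,-0.035,0]
    - [0.027,-0.035,0]
    - [0.027,-0.035,0]
    - [0,0,0]
    - [0,0,0]
  twist:
    - [0,0,0]
    - [0,0,0]
    - [0,0,0]
    - [0,0,0]
    - [0,0,0]
    - [0,0,0]
  fingers: [0,0,0,0,0,0]

```text
time: 1.7
position: [0.5591, -0.2306, 0.2219]
tool_rot: [-3.141, -0.006, 0.002]
ft_force: [-0.1, -1.1, -0.4]
grip_width: 1.001
grip_force: 0.0
```

```bash
python3 - <<'E'
from h import *
s=ctrl.get_state();print(s["time"],s["position"],s["tool_rot"],s["joint_positions"].round(2))
cv2.imwrite("pics/w_well.png",get_image("wrist")[:,:,::-1])
import pickle;pickle.dump(s,open("s_well.pkl","wb"))
print(proj("wrist",(0.559,-.231,.04),s))
print("yel",pt("scene",(304,200),.08),"pur",pt("scene",(241,208),.08))
E
```

```text
1.7 [ 0.55905107 -0.23058019  0.2219449 ] [-3.14132060e+00 -6.31661523e-03  1.75052178e-03] [ 0.58  0.24 -0.28  1.56  0.07  1.35 -1.27]
[318.53026325 181.8988153 ]
yel [0.56470374 0.0198608  0.08      ] pur [ 0.5558498  -0.10406876  0.08      ]
```

View pics/w_well.png

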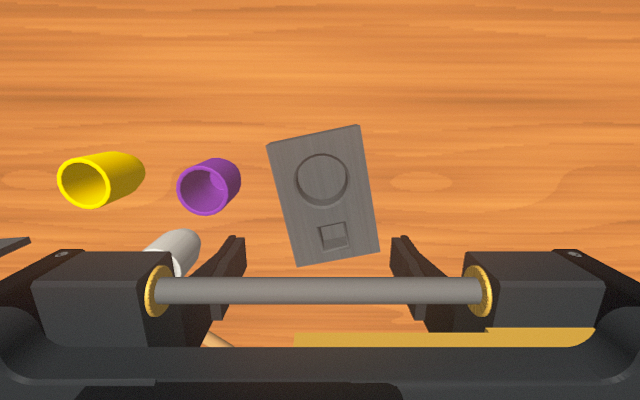

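Wrist view: well rim centred at about (322,179), with the square hole below it at (332,236). Purple is at (209,186), yellow at (100,180) and the grey cup at (175,252). I'll fit the well and then look at the cup and rack from above on the way.

```bash
cat >> h.py <<'E'
def ells(img,box,rng,lo=40,hi=120):
    x0,y0,x1,y1=box; g=cv2.cvtColor(img[y0:y1,x0:x1],cv2.COLOR_BGR2GRAY); g=cv2.resize(g,None,fx=4,fy=4,interpolation=cv2.INTER_CUBIC)
    e=cv2.Canny(cv2.GaussianBlur(g,(0,0),3),lo,hi); out=[]
    for c in cv2.findContours(e,cv2.RETR_LIST,cv2.CHAIN_APPROX_NONE)[0]:
        if len(c)<60: continue
        (u,v),(a,b),t=cv2.fitEllipseDirect(c); a,b=sorted((a/4,b/4))
        if rng[0]<b<rng[1] and a>.6*b: out.append((round(u/4+x0-.4,1),round(v/4+y0-.4,1),round(a,1),round(b,1),len(c)))
    return out
E
python3 - <<'E'
from h import *;import pickle
s=pickle.load(open("s_well.pkl","rb"))
for e in ells(cv2.imread("pics/w_well.png"),(285,140,360,220),(40,64),10,30): print(e,pt("wrist",e[:2],.04,s).round(4))
print(proj("wrist",(.56,-.2,.04),s)-proj("wrist",(.56,-.262,.04),s))
E
```

```text
(320.1, 183.6, 52.7, 57.5, 256) [ 0.5569 -0.2329  0.04  ]
[-52.19971196  -0.18748359]
```

apply_moves:
  dp:
    - [-0.018,-0.04,0]
    - [-0.018,-0.04,0]
    - [-0.018,-0.04,0]
    - [-0.018,-0.04,0]
    - [-0.017,-0.03,0]
    - [0,0,0]
    - [0,0,0]
  twist:
    - [0,0,0]
    - [0,0,0]
    - [0,0,0]
    - [0,0,0]
    - [0,0,0]
    - [0,0,0]
    - [0,0,0]
  fingers: [0,0,0,0,0,0,0]

```text
time: 2.45
position: [0.4692, -0.0437, 0.2229]
tool_rot: [3.14, -0.002, 0.001]
ft_force: [0.8, 0.1, 0.3]
grip_width: 1.003
grip_force: 0.0
```

```bash
python3 - <<'E'
from h import *
s=ctrl.get_state();print(s["time"],s["position"])
im=get_image("wrist")[:,:,::-1].copy();cv2.imwrite("pics/w_cup.png",im)
u,v=proj("wrist",(.462,-.038,.08),s).astype(int);print(u,v)
for e in ells(im,(u-50,v-50,u+50,v+50),(35,80),20,60): print(e,pt("wrist",e[:2],.08,s).round(4))
print(proj("wrist",(.46,-.038+.028,.08),s)-proj("wrist",(.46,-.066,.08),s))
E
```

```text
2.45 [ 0.4692241  -0.04371117  0.22288921]
312 197
(np.float64(317.7), np.float64(194.4), 42.7, 45.0, 363) [ 0.4649 -0.0435  0.08  ]
(np.float64(322.3), np.float64(193.7), 44.5, 51.3, 342) [ 0.4657 -0.0484  0.08  ]
[-52.21772639   0.09290623]
```

apply_moves:
  dp:
    - [0.022,-0.043,0]
    - [0.022,-0.043,0]
    - [0.022,-0.043,0]
    - [0.022,-0.043,0]
    - [0.022,-0.043,0]
    - [0,-0.043,0]
    - [0,0,0]
    - [0,0,0]
  twist:
    - [0,0,0]
    - [0,0,0]
    - [0,0,0]
    - [0,0,0]
    - [0,0,0]
    - [0,0,0]
    - [0,0,0]
    - [0,0,0]
  fingers: [0,0,0,0,0,0,0,0]

```text
time: 3.3
position: [0.5801, 0.2152, 0.2214]
tool_rot: [3.141, 0.001, -0.002]
ft_force: [0.6, -1.3, -0.2]
grip_width: 0.996
grip_force: 0.0
```

```bash
python3 - <<'E'
from h import *;import pickle
s=ctrl.get_state();print(s["time"],s["position"]);pickle.dump(s,open("s_rack.pkl","wb"))
im=get_image("wrist")[:,:,::-1].copy();cv2.imwrite("pics/w_rack.png",im)
for p in((.5,.222,.069),(.572,.228,.069),(.648,.2335,.069)):
    u,v=proj("wrist",p,s).astype(int);print(u,v)
    for e in ells(im,(u-40,v-40,u+40,v+40),(40,60),20,60): print(e,pt("wrist",e[:2],.069,s).round(4))
big=np.hstack([cv2.imread("pics/w_cup.png")[60:360,140:500],im[60:360,140:500]]);cv2.imwrite("pics/both.png",big)
E
```

```text
3.3 [0.58011358 0.21521559 0.2213871 ]
312 254
(np.float64(315.6), np.float64(252.1), 42.0, 45.2, 994) [0.5027 0.2181 0.069 ]
(np.float64(308.4), np.float64(234.3), 34.0, 46.2, 154) [0.5253 0.2263 0.069 ]
306 195
(np.float64(312.9), np.float64(209.2), 42.9, 43.5, 164) [0.5556 0.221  0.069 ]
(np.float64(308.2), np.float64(191.1), 48.7, 51.2, 340) [0.5766 0.226  0.069 ]
(np.float64(309.4), np.float64(190.3), 47.1, 48.0, 544) [0.5775 0.2247 0.069 ]
300 123
(np.float64(302.9), np.float64(120.6), 51.6, 55.2, 371) [0.6512 0.2307 0.069 ]
(np.float64(302.7), np.float64(119.7), 52.0, 53.9, 810) [0.6521 0.2309 0.069 ]
```

View pics/both.png

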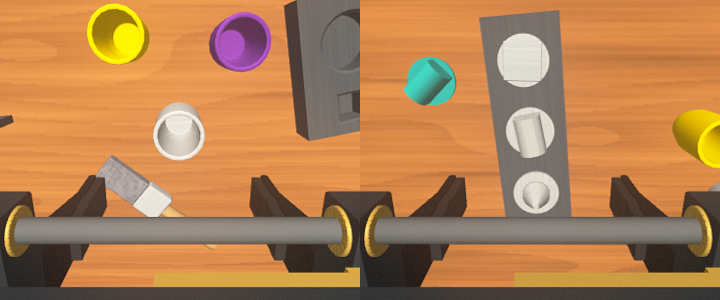

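In the left half, the grey cup's mouth is at about crop (179,134). In the right half, the half-round die is at (531,132), between the flat one (523,60) and the pointed one (536,193). The flange fits come out 75 mm apart as specified. The ridge looks yawed by about 0.2 rad, so I'll go down for a closer look.

apply_moves:
  dp:
    - [-0.003,-0.0095,0.035]
    - [0,0,0.035]
    - [0,0,0]
    - [0,0,0]
  twist:
    - [0,0,0]
    - [0,0,0]
    - [0,0,0]
    - [0,0,0]
  fingers: [0,0,0,0]

```text
time: 3.75
position: [0.5772, 0.2228, 0.1526]
tool_rot: [3.14, -0.004, -0.001]
ft_force: [0.0, 0.3, -0.0]
grip_width: 1.002
grip_force: 0.0
```

```bash
python3 - <<'E'
from h import *
s=ctrl.get_state();print(s["time"],s["position"],s["tool_rot"])
im=get_image("wrist")[:,:,::-1].copy();cv2.imwrite("pics/w_die.png",im)
u,v=proj("wrist",(.577,.2248,.069),s).astype(int);print(u,v,proj("wrist",(.577,.2248,.097),s))
for e in ells(im,(u-45,v-45,u+45,v+45),(50,75),15,45): print(e,pt("wrist",e[:2],.069,s).round(4))
print(proj("wrist",(.577,.2248+.0265,.069),s)-proj("wrist",(.577,.2248-.0265,.069),s))
cv2.imwrite("pics/die_zoom.png",cv2.resize(im[v-50:v+50,u-50:u+50],None,fx=6,fy=6,interpolation=2))
b=cv2.imread("pics/side0.png")
for e in ells(b,(355,160,415,230),(20,40),20,60): print("sidecup",e,pt("side",e[:2],.08).round(4))
b=cv2.imread("pics/scene0.png")
for e in ells(b,(245,160,290,215),(18,40),20,60): print("scenecup",e,pt("scene",e[:2],.08).round(4))
E
```

```text
3.75 [0.57716468 0.2227898  0.15264054] [ 3.14015011e+00 -4.38513456e-03 -8.59403123e-04]
315 207 [315.45185284 218.9802605 ]
(np.float64(310.9), np.float64(207.3), 62.0, 70.4, 268) [0.5775 0.229  0.069 ]
(np.float64(319.0), np.float64(207.1), 60.8, 67.6, 464) [0.5777 0.2219 0.069 ]
(np.float64(311.8), np.float64(197.2), 37.3, 50.2, 205) [0.5867 0.2281 0.069 ]
[-60.72825589   0.20488524]
```

View pics/die_zoom.png

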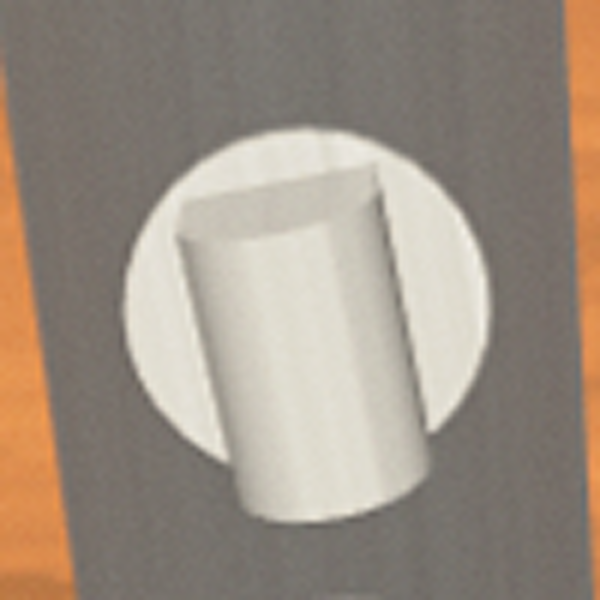

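The zoom shows the flange circle centred at zoom (307,309), which is full-image (316,208.5) and puts the die at (0.576, 0.224). The ridge is yawed about +0.19 rad. I'll turn and descend around the head.

apply_moves:
  dp:
    - [-0.001,-0.0014,0]
    - [0,0,0]
    - [0,0,0.025]
    - [0,0,0.02]
    - [0,0,0.02]
    - [0,0,0.01]
    - [0,0,0]
    - [0,0,0]
  twist:
    - [0,0,-0.095]
    - [0,0,-0.095]
    - [0,0,0]
    - [0,0,0]
    - [0,0,0]
    - [0,0,0]
    - [0,0,0]
    - [0,0,0]
  fingers: [0,0,0,0,0,0,0,0]

```text
time: 4.6
position: [0.5765, 0.2271, 0.0792]
tool_rot: [-3.127, -0.298, -0.004]
ft_force: [1.1, 0.1, -0.2]
grip_width: 0.999
grip_force: 0.0
```

```bash
python3 - <<'E'
from h import *
s=ctrl.get_state();print(s["time"],s["position"],s["tool_rot"],s["ft_force"],s["joint_positions"].round(2))
A=R.from_rotvec(s["tool_rot"]).as_matrix();print(A.round(3)); print("d in tool",A.T@(np.array([.576,.2242,.073])-s["position"]))
E
```

```text
4.6 [0.57654164 0.22706489 0.07916777] [-3.12697593 -0.29831857 -0.00367249] [ 1.09656941  0.1329909  -0.22459104] [ 0.08  0.43 -0.62  1.68  0.28  1.12 -2.  ]
[[ 0.982  0.189  0.002]
 [ 0.189 -0.982  0.001]
 [ 0.002 -0.    -1.   ]]
d in tool [-0.00108817  0.00271198  0.00616469]
```

apply_moves:
  dp:
    - [-0.001,0.0015,0.005]
    - [0,0,0]
    - [0,0,0]
    - [0,0,0]
    - [0,0,0]
    - [0,0,0]
    - [0,0,0]
    - [0,0,0]
    - [0,0,0]
  twist:
    - [0,0,0]
    - [0,0,0]
    - [0,0,0]
    - [0,0,0]
    - [0,0,0]
    - [0,0,0]
    - [0,0,0]
    - [0,0,0]
    - [0,0,0]
  fingers: [0,0,1,1,1,1,1,1,1]
  newtons: 35

```text
time: 5.5
position: [0.5746, 0.2252, 0.0725]
tool_rot: [3.127, 0.299, -0.0]
ft_force: [-0.3, 0.1, 0.2]
grip_width: 0.446
grip_force: 0.0
```

apply_moves:
  dp:
    - [0,0,0]
    - [0,0,0]
    - [0,0,0]
    - [0,0,0]
    - [0,0,0]
  twist:
    - [0,0,0]
    - [0,0,0]
    - [0,0,0]
    - [0,0,0]
    - [0,0,0]
  fingers: [1,1,1,1,1]

```text
time: 6.0
position: [0.5747, 0.2249, 0.0725]
tool_rot: [3.127, 0.299, -0.0]
ft_force: [-0.3, -1.0, 1.1]
grip_width: 0.322
grip_force: 35.0
```

apply_moves:
  dp:
    - [0,0,-0.01]
    - [0,0,-0.03]
    - [0,0,-0.04]
    - [0,0,-0.04]
    - [0,0,-0.04]
    - [0,0,0]
    - [0,0,0]
    - [0,0,0]
  twist:
    - [0,0,0]
    - [0,0,0]
    - [0,0,0]
    - [0,0,0]
    - [0,0,0]
    - [0,0,0.095]
    - [0,0,0.095]
    - [0,0,0]
  fingers: [1,1,1,1,1,1,1,1]

```text
time: 6.8
position: [0.5742, 0.2256, 0.2328]
tool_rot: [-3.141, -0.002, 0.0]
ft_force: [0.3, -0.6, -4.1]
grip_width: 0.319
grip_force: 35.0
```

apply_moves:
  dp:
    - [-0.014,0.034,0]
    - [-0.014,0.034,0]
    - [-0.014,0.034,0]
    - [-0.014,0.034,0]
    - [-0.014,0.034,0]
    - [-0.014,0.034,0]
    - [-0.014,0.034,0]
    - [-0.012,0.031,0]
    - [0,0,0]
    - [0,0,0]
  twist:
    - [0,0,0]
    - [0,0,0]
    - [0,0,0]
    - [0,0,0]
    - [0,0,0]
    - [0,0,0]
    - [0,0,0]
    - [0,0,0]
    - [0,0,0]
    - [0,0,0]
  fingers: [1,1,1,1,1,1,1,1,1,1]

```text
time: 7.8
position: [0.4645, -0.0439, 0.2323]
tool_rot: [-3.141, -0.002, 0.0]
ft_force: [1.0, 0.4, -3.4]
grip_width: 0.315
grip_force: 35.0
```

```bash
python3 - <<'E'
from h import *
s=ctrl.get_state();print(s["time"],s["position"],s["tool_rot"],s["ft_force"],s["grip_width"],s["joint_positions"].round(2))
im=get_image("wrist")[:,:,::-1].copy();cv2.imwrite("pics/w_over.png",im)
print("cup",proj("wrist",(.465,-.044,.08),s),"foot",proj("wrist",s["position"]+[0,0,-.049],s), "head",proj("wrist",s["position"]+[0,0,.011],s))
cv2.imwrite("pics/over.png",np.hstack([im[100:400,140:500],cv2.resize(get_image("side")[130:280,290:470,::-1],(360,300))]))
E
```

```text
7.8 [ 0.46451053 -0.04389965  0.23234786] [-3.14107299e+00 -1.88033956e-03  4.19329290e-04] [ 1.02518451  0.42477376 -3.4266824 ] 0.3149089610342787 [ 0.49 -0.06 -0.43  1.86 -0.03  1.34 -1.5 ]
cup [318.29985242 187.7212659 ] foot [318.15823778 221.81565584] head [318.10303886 259.43410782]
```

View pics/over.png

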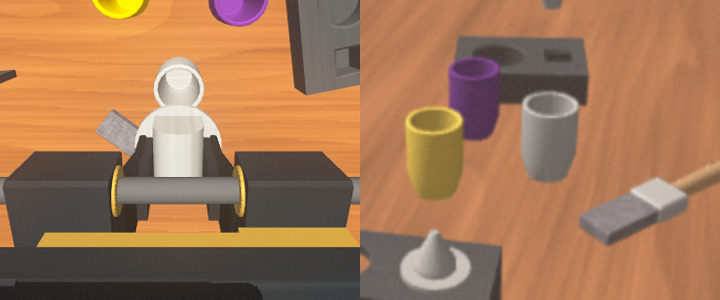

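The die is held centred in the fingers, and the cup mouth is at full-image (319,186), within 2 mm of the prediction. Lowering.

apply_moves:
  dp:
    - [0.001,0,0.03]
    - [0,0,0.04]
    - [0,0,0.025]
    - [0,0,0.015]
    - [0,0,0.015]
    - [0,0,0.01]
    - [0,0,0]
    - [0,0,0]
  twist:
    - [0,0,0]
    - [0,0,0]
    - [0,0,0]
    - [0,0,0]
    - [0,0,0]
    - [0,0,0]
    - [0,0,0]
    - [0,0,0]
  fingers: [1,1,1,1,1,1,1,1]

```text
time: 8.7
position: [0.4661, -0.0433, 0.0978]
tool_rot: [-3.141, -0.003, 0.0]
ft_force: [-0.1, -0.0, -3.1]
grip_width: 0.314
grip_force: 35.0
```

apply_moves:
  dp:
    - [0,0,0.004]
    - [0,0,0.004]
    - [0,0,0.002]
    - [0,0,0]
    - [0,0,0]
  twist:
    - [0,0,0]
    - [0,0,0]
    - [0,0,0]
    - [0,0,0]
    - [0,0,0]
  fingers: [1,1,1,1,1]

```text
time: 9.2
position: [0.4657, -0.0442, 0.0881]
tool_rot: [3.141, 0.001, -0.001]
ft_force: [-3.8, -1.0, 4.5]
grip_width: 0.316
grip_force: 35.0
```

apply_moves:
  dp:
    - [0,0,0]
    - [0,0,0]
    - [0,0,0]
    - [0,0,0]
    - [0,0,0]
    - [0,0,-0.03]
    - [0,0,-0.04]
    - [0,0,-0.03]
    - [0,0,0]
    - [0,0,0]
  twist:
    - [0,0,0]
    - [0,0,0]
    - [0,0,0]
    - [0,0,0]
    - [0,0,0]
    - [0,0,0]
    - [0,0,0]
    - [0,0,0]
    - [0,0,0]
    - [0,0,0]
  fingers: [0,0,0,0,0,0,0,0,0,0]

```text
time: 10.2
position: [0.4662, -0.0439, 0.1879]
tool_rot: [3.141, 0.001, 0.002]
ft_force: [-0.6, 0.1, 0.9]
grip_width: 0.993
grip_force: 0.0
```

```bash
python3 - <<'E'
from h import *
s=ctrl.get_state();print(s["time"],s["position"],s["tool_rot"],s["grip_width"])
im=get_image("wrist")[:,:,::-1].copy()
u,v=proj("wrist",(.466,-.044,.082),s).astype(int);print(u,v)
for e in ells(im,(u-45,v-45,u+45,v+45),(35,75),15,45): print(e,pt("wrist",e[:2],.084,s).round(4))
a=cv2.resize(im[v-50:v+50,u-50:u+50],(400,400),interpolation=2)
c,d=proj("side",(.466,-.044,.06)).astype(int)
b=cv2.resize(get_image("side")[d-50:d+50,c-50:c+50,::-1],(400,400),interpolation=2)
cv2.imwrite("pics/seated.png",np.hstack([a,b]));print(c,d)
E
```

```text
10.2 [ 0.46621514 -0.04390009  0.18788318] [3.14103073e+00 1.32193775e-03 2.07950527e-03] 0.992548185088324
318 200
382 190
```

View pics/seated.png

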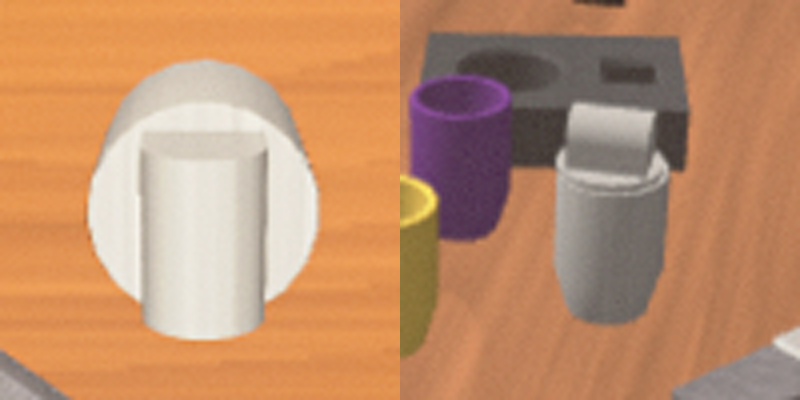

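The die is seated: the flange is level on the rim in the wrist half, centre (203,213), and in the side half. Now I'll grasp the cup near the rim.

apply_moves:
  dp:
    - [-0.001,0,0.04]
    - [0,0,0.04]
    - [0,0,0.03]
    - [0,0,0.016]
    - [0,0,0.01]
    - [0,0,0]
    - [0,0,0]
  twist:
    - [0,0,0]
    - [0,0,0]
    - [0,0,0]
    - [0,0,0]
    - [0,0,0]
    - [0,0,0]
    - [0,0,0]
  fingers: [0,0,0,0,0,0,0]

```text
time: 11.0
position: [0.4651, -0.0438, 0.0517]
tool_rot: [-3.141, -0.001, -0.0]
ft_force: [0.4, 0.5, -0.1]
grip_width: 1.001
grip_force: 0.0
```

apply_moves:
  dp:
    - [0,0,0]
    - [0,0,0]
    - [0,0,0]
    - [0,0,0]
    - [0,0,0]
    - [0,0,0]
    - [0,0,0]
    - [0,0,0]
  twist:
    - [0,0,0]
    - [0,0,0]
    - [0,0,0]
    - [0,0,0]
    - [0,0,0]
    - [0,0,0]
    - [0,0,0]
    - [0,0,0]
  fingers: [1,1,1,1,1,1,1,1]
  newtons: 45

```text
time: 11.8
position: [0.4651, -0.0443, 0.0518]
tool_rot: [3.141, 0.001, 0.001]
ft_force: [0.1, -1.7, 4.0]
grip_width: 0.627
grip_force: 45.0
```

apply_moves:
  dp:
    - [0,0,-0.005]
    - [0,0,-0.015]
    - [0,0,-0.025]
    - [0,0,-0.03]
    - [0,0,-0.025]
    - [0,0,-0.01]
    - [0,0,0]
    - [0,0,0]
  twist:
    - [0,0,0]
    - [0,0,0]
    - [0,0,0]
    - [0,0,0]
    - [0,0,0]
    - [0,0,0]
    - [0,0,0]
    - [0,0,0]
  fingers: [1,1,1,1,1,1,1,1]

```text
time: 12.6
position: [0.4635, -0.0436, 0.1597]
tool_rot: [-3.141, -0.002, 0.005]
ft_force: [0.1, -0.1, -6.9]
grip_width: 0.63
grip_force: 45.0
```

```bash
python3 - <<'E'
from h import *;import pickle
t=np.linspace(0,2*np.pi,90,endpoint=False)
def fit(n,img,s,r,z,c0):
    g=cv2.GaussianBlur(cv2.cvtColor(img,cv2.COLOR_BGR2GRAY).astype(np.float32),(0,0),.8)
    def ring(c,rr):
        P=np.array([proj(n,(c[0]+rr*np.cos(a),c[1]+rr*np.sin(a),z),s) for a in t],np.float32)
        return cv2.remap(g,P[:,0],P[:,1],1).ravel()
    best=[]
    for dx in np.arange(-.01,.0101,.002):
        for dy in np.arange(-.01,.0101,.002):
            c=(c0[0]+dx,c0[1]+dy); best.append((np.mean(np.clip(abs(ring(c,r+.0015)-ring(c,r-.0015)),0,15)),round(c[0],4),round(c[1],4)))
    return sorted(best)[::-1][:3]
s=pickle.load(open("s_well.pkl","rb"))
w=cv2.imread("pics/w_well.png")
for n,im,ss in(("wrist",w,s),("scene",cv2.imread("pics/scene0.png"),None),("side",cv2.imread("pics/side0.png"),None)):
    print(n,fit(n,im,ss,.031,.04,(.558,-.232)))
cv2.imwrite("pics/well_zoom.png",cv2.resize(w[120:270,260:390],None,fx=4,fy=4,interpolation=2))
E
```

```text
Traceback (most recent call last):
  File "h.py", line 13, in proj
    c,A,e=cam(n,s); q=A.T@(np.array(p)-e); return np.array([c["cx"]-c["fx"]*q[0]/q[2],c["cy"]+c["fy"]*q[1]/q[2]])
          ~~~^^^^^
  File "h.py", line 5, in cam
    c=calibration(n)
ValueError: time passes only in moves, steps and waits
```

```bash
sed -i 's/^def cam/from functools import lru_cache\n_cal=lru_cache(calibration)\ndef cam/; s/c=calibration(n)/c=_cal(n)/' h.py; python3 - <<'E'
from h import *;import pickle
t=np.linspace(0,2*np.pi,90,endpoint=False)
def fit(n,img,s,r,z,c0):
    g=cv2.GaussianBlur(cv2.cvtColor(img,cv2.COLOR_BGR2GRAY).astype(np.float32),(0,0),.8)
    def ring(c,rr):
        P=np.array([proj(n,(c[0]+rr*np.cos(a),c[1]+rr*np.sin(a),z),s) for a in t],np.float32)
        return cv2.remap(g,P[:,0],P[:,1],1).ravel()
    best=[]
    for dx in np.arange(-.01,.0101,.002):
        for dy in np.arange(-.01,.0101,.002):
            c=(c0[0]+dx,c0[1]+dy); best.append((round(float(np.mean(np.clip(abs(ring(c,r+.0015)-ring(c,r-.0015)),0,15))),2),round(c[0],4),round(c[1],4)))
    return sorted(best)[::-1][:3]
s=pickle.load(open("s_well.pkl","rb"))
w=cv2.imread("pics/w_well.png")
cv2.imwrite("pics/well_zoom.png",cv2.resize(w[120:270,260:390],None,fx=4,fy=4,interpolation=2))
for n,im,ss in(("wrist",w,s),("scene",cv2.imread("pics/scene0.png"),{}),("side",cv2.imread("pics/side0.png"),{})):
    print(n,fit(n,im,ss,.031,.04,(.558,-.232)))
E
```

```text
wrist [(14.06, np.float64(0.56), np.float64(-0.234)), (12.95, np.float64(0.562), np.float64(-0.234)), (12.92, np.float64(0.562), np.float64(-0.236))]
scene [(5.35, np.float64(0.562), np.float64(-0.234)), (5.26, np.float64(0.564), np.float64(-0.232)), (5.25, np.float64(0.564), np.float64(-0.234))]
side [(5.86, np.float64(0.56), np.float64(-0.23)), (5.74, np.float64(0.562), np.float64(-0.232)), (5.72, np.float64(0.562), np.float64(-0.23))]
```

View pics/well_zoom.png

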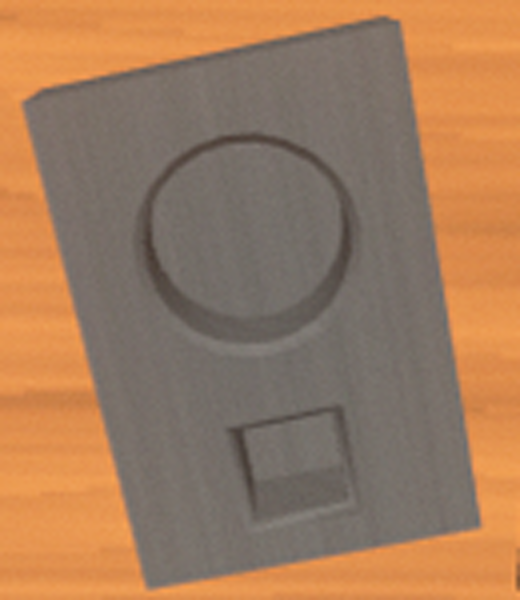

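The well mouth is centred at zoom (245,241), full-image (321.3,180.2). The ring fits in three cameras agree on (0.5605, -0.234). I'll carry the cup there.

apply_moves:
  dp:
    - [0.006,0.012,0]
    - [0.012,0.024,0]
    - [0.012,0.024,0]
    - [0.012,0.024,0]
    - [0.012,0.024,0]
    - [0.012,0.024,0]
    - [0.012,0.024,0]
    - [0.012,0.022,0]
    - [0.0055,0.012,0]
    - [0,0,0]
  twist:
    - [0,0,0]
    - [0,0,0]
    - [0,0,0]
    - [0,0,0]
    - [0,0,0]
    - [0,0,0]
    - [0,0,0]
    - [0,0,0]
    - [0,0,0]
    - [0,0,0]
  fingers: [1,1,1,1,1,1,1,1,1,1]

```text
time: 13.6
position: [0.5598, -0.2368, 0.1596]
tool_rot: [-3.142, 0.005, 0.004]
ft_force: [-0.7, 0.1, -7.2]
grip_width: 0.628
grip_force: 45.0
```

apply_moves:
  dp:
    - [0,0,0.02]
    - [0,0,0.02]
    - [0,0,0.01]
    - [0,0,0]
    - [0,0,0]
    - [0,0,0]
  twist:
    - [0,0,0]
    - [0,0,0]
    - [0,0,0]
    - [0,0,0]
    - [0,0,0]
    - [0,0,0]
  fingers: [1,1,1,1,1,1]

```text
time: 14.2
position: [0.5615, -0.2339, 0.1129]
tool_rot: [3.141, 0.002, 0.003]
ft_force: [0.9, 0.4, -7.8]
grip_width: 0.626
grip_force: 45.0
```

```bash
python3 - <<'E'
from h import *
P=[ctrl.get_state()["position"]]
s=ctrl.get_state();print(s["time"],P,s["tool_rot"],s["ft_force"],s["grip_width"])
a=cv2.resize(get_image("scene")[170:290,120:240,::-1],(400,400),interpolation=2)
b=cv2.resize(get_image("side")[80:200,310:430,::-1],(400,400),interpolation=2)
cv2.imwrite("pics/abovewell.png",np.hstack([a,b]))
E
```

```text
14.2 [array([ 0.56145417, -0.23385588,  0.11290978])] [3.14066794e+00 1.70773517e-03 3.35878579e-03] [ 0.8856516   0.39567838 -7.7592906 ] 0.6258899475960249
```

View pics/abovewell.png

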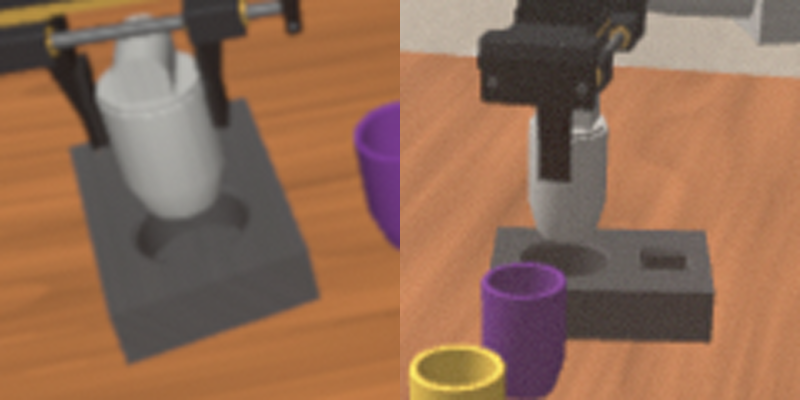

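The cup hangs upright, centred over the well in both views. Lowering in steps while watching the force.

apply_moves:
  dp:
    - [0,0,0.01]
    - [0,0,0.01]
    - [0,0,0.008]
    - [0,0,0.008]
    - [0,0,0.004]
    - [0,0,0]
    - [0,0,0]
  twist:
    - [0,0,0]
    - [0,0,0]
    - [0,0,0]
    - [0,0,0]
    - [0,0,0]
    - [0,0,0]
    - [0,0,0]
  fingers: [1,1,1,1,1,1,1]

```text
time: 15.0
position: [0.5607, -0.2338, 0.0716]
tool_rot: [3.141, 0.001, 0.0]
ft_force: [-0.5, -0.2, -8.8]
grip_width: 0.632
grip_force: 45.0
```

apply_moves:
  dp:
    - [0,0,0.004]
    - [0,0,0.003]
    - [0,0,0.002]
    - [0,0,0]
    - [0,0,0]
  twist:
    - [0,0,0]
    - [0,0,0]
    - [0,0,0]
    - [0,0,0]
    - [0,0,0]
  fingers: [1,1,1,1,1]

```text
time: 15.5
position: [0.5605, -0.2338, 0.0626]
tool_rot: [3.141, 0.001, 0.0]
ft_force: [0.3, -0.3, -7.8]
grip_width: 0.626
grip_force: 45.0
```

No side force, and it is well into the well. I'll take the last few millimetres now.

apply_moves:
  dp:
    - [0,0,0.0015]
    - [0,0,0.001]
    - [0,0,0.001]
    - [0,0,0]
    - [0,0,0]
  twist:
    - [0,0,0]
    - [0,0,0]
    - [0,0,0]
    - [0,0,0]
    - [0,0,0]
  fingers: [1,1,1,1,1]

```text
time: 16.0
position: [0.5608, -0.2339, 0.0599]
tool_rot: [3.141, 0.001, 0.001]
ft_force: [-1.6, 0.8, 0.5]
grip_width: 0.629
grip_force: 45.0
```

The floor now carries the weight (force −7.8 → +0.5 N). I'll release and retreat straight up.

apply_moves:
  dp:
    - [0,0,0]
    - [0,0,0]
    - [0,0,0]
    - [0,0,0]
    - [0,0,0]
    - [0,0,-0.03]
    - [0,0,-0.05]
    - [0,0,-0.05]
    - [0,0,-0.03]
    - [0,0,0]
  twist:
    - [0,0,0]
    - [0,0,0]
    - [0,0,0]
    - [0,0,0]
    - [0,0,0]
    - [0,0,0]
    - [0,0,0]
    - [0,0,0]
    - [0,0,0]
    - [0,0,0]
  fingers: [0,0,0,0,0,0,0,0,0,0]

```text
time: 17.0
position: [0.5636, -0.2347, 0.2253]
tool_rot: [3.137, 0.001, 0.015]
ft_force: [0.5, 0.2, 0.1]
grip_width: 0.999
grip_force: 0.0
```

```bash
python3 - <<'E'
from h import *
s=ctrl.get_state();print(s["time"],s["position"],s["ft_force"],s["grip_width"])
im=get_image("wrist")[:,:,::-1].copy();cv2.imwrite("pics/end.png",im)
p=(.5605,-.234,.09); u,v=proj("wrist",p,s).astype(int)
m=((im.min(2)>130)*255).astype(np.uint8)[v-60:v+60,u-60:u+60]
n,l,st,c=cv2.connectedComponentsWithStats(m);k=1+st[1:,4].argmax()
print(u,v,"blob",st[k],c[k]+[u-60,v-60],"flange px",np.hypot(*(proj("wrist",(.5605,-.2605,.092),s)-proj("wrist",(.5605,-.2075,.092),s))), proj("wrist",(.5605,-.234,.092),s),proj("wrist",(.5605,-.234,.12),s))
E
```

```text
17.0 [ 0.56363917 -0.23468464  0.22533   ] [0.48790649 0.16994592 0.12028641] 0.9994729930712783
316 196 blob [  34   27   54   64 2530] [316.3055336  194.65494071] flange px 51.12187730324566 [316.90551702 196.90923208] [316.91551508 204.7896782 ]
```

The cup and flange show as a 54 px blob (56 mm expected) centred at (316,195), where the well axis projects, so the cup is in place. Handing in.

```bash
python3 -c "
from bench import ctrl
print(ctrl.close_job())"
```

```text
the job is handed in; nothing more can be done
None
```

I seated the half-round die in the steel cup, lowered the loaded cup to the floor of the round well, released it and handed the job in at about 17 s; the hand-in returned no verdict.

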